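Bolt the edge-tool chest

ROBOT

A 7-joint arm with a two-finger parallel gripper is mounted at the origin on the work surface. World frame = base frame: x ahead of the robot, y to its left, z up, the work surface at z = 0. Lengths are in m, angles in rad, forces in N, time in s.
With the tool pointing down it reaches from about 0.425 to 0.875 m from the base axis. Payload 8.4 kg.
Tool frame: the origin (TCP) lies midway between the tips of the shut fingers; the grasp point (between the pads) lies 19 mm behind it; z points along the fingers, y is the line along which they close (so a half turn about z gives the same grasp; the last joint's range is limited). The gripper opens to 87 mm and grips with 3 to 60 N. Pads are 19 mm wide; open, the fingers measure 117 mm over their backs; the gripper's body (75 mm by 190 mm) begins 51 mm behind the grasp point.
Start: joints at [1.04, 0.333, 0.04, 1.465, -0.013, 1.343, -0.059], TCP at [0.272, -0.59, 0.223] pointing down, gripper open.
Joint ranges: [-2.58, 2.58], [-0.38, 2.09], [-1.3, 1.39], [0.25, 2.4], [-1.5, 4.64], [0.08, 2.09], [-2.65, 2.65]. Speed limits (rad/s): [2.22, 2.22, 2.79, 2.79, 3.14, 3.14, 3.14].

INTERFACE

Orientations are given as a rotation vector (axis times angle).
In Python, from workcell import sensors, eyes, job gives the robot as it stands. The module is installed in compiled form; this text tells all that it offers.
- The arm moves only by the tool move_arm, never from a script. Its argument "moves" is a list of rows, each a list of 3 entries, a list of its own where there are three numbers: the gripper's target within -1 to 1 (fully open at 1, half-way at 0, shut at -1), then the shift along the world's x, y, z in m, then the turn about the world's z in rad. In form: [[jaw, [dx, dy, dz], twist], ...]. A call has exactly 8 rows; each row shifts and turns the commanded pose from where the row before left it; what a row does not reach is not made up. A row lasts 1/10 s, in which the tool goes at most 50 mm and 8.59 degrees, less where a joint would pass 70% of its speed; a pose out of reach is approached as far as the arm can. A call with a gripper value outside its range is refused whole. The fingers move at their own pace and stop on an object; "newtons" is the grip in N (left out, the last holds). Time passes only in rows, so rows that do not move let the fingers close, or fill a call up. It gives the time, the measured TCP pose, the force, the opening and the grip force at its end, in the units of the state.
- sensors.state(): the state, without advancing time (a new reading comes with each control period).
- eyes.read_camera(name): name is "scene" or "top"; returns the picture (420x560x3 uint8, red, green, blue); there is no depth.
- eyes.calibration(name): a dict with "fx", "fy", "cx", "cy" (pixels), "R" (3x3) and "t" (3): a world point X has camera coordinates R X + t. Camera axes: x right, y down, z forward; pixel columns grow to the right and rows downward; lengths in m; the calibration is good to about 2 mm. A picture is of the moment at which its call begins. calibration takes no time and is no camera call.
- job.finish_job(): hands the job in; it is judged then, once.
The state is a dict: "clock": time; "qpos": joint angles; "dq": joint speeds; "tau": joint torques, N m; "tcp_pos": TCP position; "ee_rot": TCP orientation; "wrist_force": force on the tool from outside, world axes, zero at the start; "wrist_torque": the same for the moment, N m; "grip_width": finger opening in m; "gripper_force": force on a finger pad.
Only numpy, scipy, OpenCV 4.12 (cv2) and the standard library are available. Lean on these libraries where they do the work, as an engineer would, in place of code of your own. Each camera call takes 0.05 s, during which the arm holds its last target. There are 200 camera calls.

TASK

Shut up the edge-tool chest: press the sprung safety catch plate right down with one fingertip and, keeping it held down the whole way, push the bolt's knob with the other finger until the bolt is fully home through the staple on the lid. Then take both fingers away so that the catch springs back and locks the bolt. Nothing is to be gripped or lifted: leave the lid shut and the wax tin, jack plane, mallet and try square where they are.

Things in the scene. Friction and masses are not known exactly. Their poses are not given: they have to be found in the camera images.
- chest: Plywood chest, 340 (x) x 400 (y) x 140 mm high, fixed to the bench; origin: centre of its underside, z up. Flat top at 140 mm: a fixed front deck (x -170 to -45 mm, nearest the robot) and behind it the hinged lid. The steel bolt lies on the deck along y = -20 mm (bar 16 mm wide, its top 13 mm above the deck) and is shot along the chest's +x, away from the robot, on to the lid.
- staple (a point): Middle of the top of the steel staple on the lid that the bolt's tip enters; 18 mm above the deck, chest frame x = -32, y = -20 mm while the lid (hinged on its far edge) is shut, as at the start. The two guides of the bolt are just as high, at x -97 to -88 and -66 to -54 mm; the brackets of the catch's pin reach 22 mm above the deck at y 0 to 12 mm.
- bolt_knob (a point): Centre of the flat top of the bolt's knob, an upright round post 12 mm in diameter standing 34 mm tall on the bar; its top is 47 mm above the deck. It moves with the bolt. Chest frame: x = -137, y = -20, z = 187 mm with the bolt drawn, x = -107 mm with it home. The space behind it (towards the robot) is free above the bar.
- catch_plate (a point): Middle of the top of the catch's ribbed thumb plate (46 mm along the chest's x, from x = -159 to -113 mm; thumb part 26 mm wide in y). Chest frame: -136, +35, 168 mm at rest, sloping up to the left by 14 degrees; fully down it is level, its top 20 mm above the deck (z = 160) and this point at y = +37, 57 mm left of the bolt's line. A finger may stay, pivot or slide on it.
- catch (a joint): Angle of the catch, a sprung rocker on a pin along x, 26 mm left of the bolt's line, 16 mm above the deck: 0 rad at rest (nose in a notch of the bolt, which then moves 2 mm at most), 0.25 with the plate fully down on its stop. At the plate's middle it takes 3 N to start, 7 N fully down. The nose clears from 0.14 rad; let go in mid-stroke it rests on the bar at 0.14.
- bolt (a joint): Travel of the bolt in metres: 0 drawn (the start, within 1 mm), 0.030 fully home on its stop with its tip through the staple. Takes about 2 N to slide, has no spring and stays where it is left. Within 2 mm of either end the nose of the catch drops into a notch when the catch is let go.
- wax_tin: Bystander: round aluminium tin, 62 mm in diameter, 22 mm high, loose on the deck to the right (-y) of the bolt. Origin: centre of its underside.
- jack_plane: Bystander: iron bench plane, 350 x 64 mm, 117 mm high at its wooden handle, standing on its sole on the bench to the left of the chest. Origin: centre of its sole, x along it.
- mallet: Bystander: beech mallet, 353 mm long over all, head 150 mm wide and 62 mm high, lying on the bench to the right of the chest. Origin: on the bench under the middle of its handle, x along the handle to the head.
- try_square: Bystander: carpenter's try square lying loose on the lid, a dark wooden stock 100 x 22 x 18 mm along its own x and a thin steel blade 139 mm long along its +y. Origin: under the middle of the stock.

How it is judged:
By the outcome, as a careful person would: the job done as asked, in the order asked, and still so for the second after the job is handed in, with the robot touching nothing.
It also fails if it takes over 40 s, if anything falls off the work surface, if the arm or the gripper's body presses on something with over 40 N, if the wrist force passes 120 N, or if a joint passes its speed limit or range.

## Working session

There is one attempt and no reset: what is moved stays moved. The work goes in short steps, Python scripts to look and compute and a tool call to move; the robot and the scene stay as the last step left them, time stands still between calls to the robot, and variables do not carry over. Pictures are saved under pics/ and viewed, at most 10 in all, crops included, and the job is handed in when it is done.

Besides the shell and the picture viewer there is one more tool, called after "Emit:" as name([rows], argument=value, ...), one row to a line, values as JSON. move_arm: Moves the arm, as the interface text tells. Its arguments: {"type":"object","properties":{"moves":{"type":"array"},"newtons":{"type":"number"}},"required":["moves"]}

```bash
mkdir -p pics; python3 - <<'E'
from workcell import sensors, eyes
import cv2
for n in("scene","top"):
    cv2.imwrite(f"pics/{n}0.png",cv2.resize(eyes.read_camera(n)[...,::-1],(784,588),interpolation=cv2.INTER_CUBIC))
    c=eyes.calibration(n);print(n,c)
s=sensors.state();print(s['clock'],s['tcp_pos'],s['ee_rot'],s['grip_width'],s['wrist_force'])
E
```

```text
scene {'fx': 444.40386699075316, 'fy': 444.40386699075316, 'cx': 282.1430927010289, 'cy': 206.32934335974014, 'R': array([[ 0.78978232,  0.61291905, -0.02396092],
       [ 0.33345008, -0.46180146, -0.82191876],
       [-0.51483485,  0.64114713, -0.56910054]]), 't': array([-0.43500639, -0.08194686,  1.55303393])}
top {'fx': 470.2489013741917, 'fy': 470.2489013741917, 'cx': 274.7510424214603, 'cy': 216.12575499355418, 'R': array([[ 0.02552237, -0.99965124,  0.00678229],
       [-0.99205473, -0.02616332, -0.12305645],
       [ 0.12319098, -0.00358771, -0.9923765 ]]), 't': array([-0.01368228,  0.59601753,  1.33360679])}
0.1 [ 0.27184067 -0.5899485   0.2217093 ] [-3.06722364e+00 -6.72663261e-01  6.63019491e-04] 0.0870861909527527 [-0.3676412   0.7581277   0.51172468]
```

View pics/scene0.png

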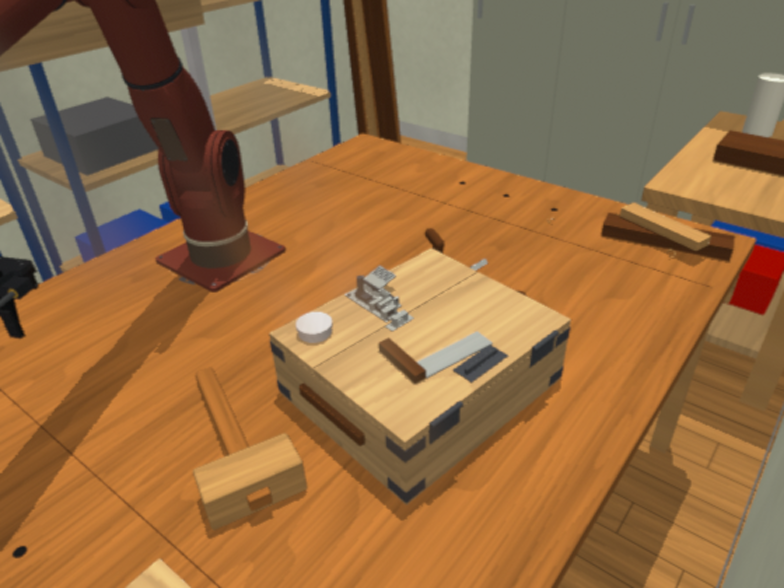

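View pics/top0.png

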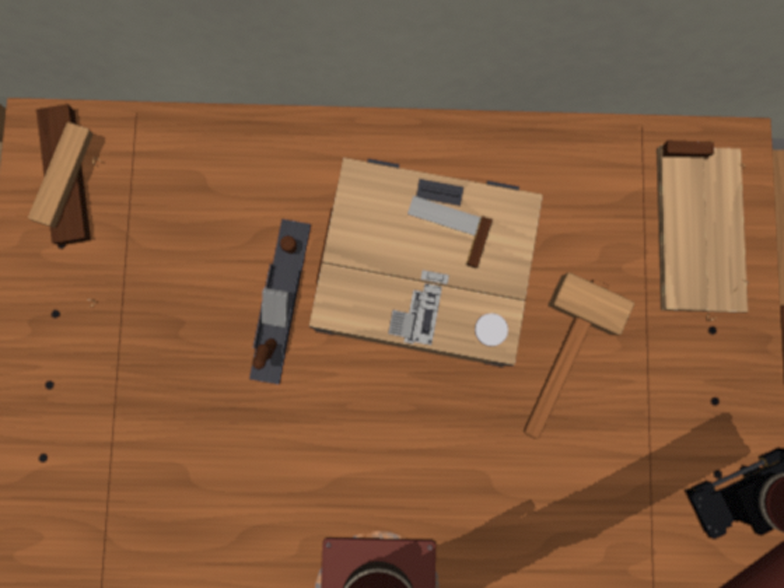

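The scene view shows the chest with the bolt and catch on its near deck. In the top view (784x588) the chest-top corners are at about (343,158), (541,195), (515,364) and (311,327). The catch plate is at (398,322), the bolt near (428,310) and the tin at (491,329).

```bash
cat > h.py <<'E'
import numpy as np, cv2
from workcell import sensors, eyes
from scipy.spatial.transform import Rotation as Ro
def proj(n,P):
    c=eyes.calibration(n);q=np.atleast_2d(P)@c['R'].T+c['t']
    return np.c_[c['fx']*q[:,0]/q[:,2]+c['cx'],c['fy']*q[:,1]/q[:,2]+c['cy']]
def back(n,uv,z):
    c=eyes.calibration(n);d=np.array([(uv[0]-c['cx'])/c['fx'],(uv[1]-c['cy'])/c['fy'],1])@c['R']
    o=-c['R'].T@c['t'];return o+d*(z-o[2])/d[2]
def chest(p,P):
    x,y,a=p;P=np.atleast_2d(P).astype(float);c,s=np.cos(a),np.sin(a)
    return P@np.array([[c,s,0],[-s,c,0],[0,0,1]])+[x,y,0]
E
python3 - <<'E'
from h import *
from scipy.optimize import least_squares
C=np.array([[.17,.2,.14],[.17,-.2,.14],[-.17,-.2,.14],[-.17,.2,.14]])
T=(np.array([(343,158),(541,195),(515,364),(311,327)])+.5)/1.4-.5
S=(np.array([(570,320),(404,440),(271,335),(433,250)])+.5)/1.4-.5
f=lambda p:np.r_[(proj("top",chest(p,C))-T).ravel(),(proj("scene",chest(p,C))-S).ravel()]
r=least_squares(f,[.6,0,-.15],loss='soft_l1');p=r.x;print(p,f(p).round(1))
r2=least_squares(lambda p:f(p)[:8],[.6,0,-.15]);print('top only',r2.x)
np.save('p.npy',p)
M={'knob':(-.137,-.02,.187),'plate':(-.136,.035,.168),'staple':(-.032,-.02,.158)}
out=[]
for n,(x0,y0) in dict(top=(260,180),scene=(235,175)).items():
    im=eyes.read_camera(n)[y0:y0+75,x0:x0+70,::-1]
    im=cv2.resize(im,None,fx=5.6,fy=5.6,interpolation=cv2.INTER_CUBIC)
    for k,v in M.items():
        u=(proj(n,chest(p,v))[0]+.5-[x0,y0])*5.6
        cv2.circle(im,tuple(int(i) for i in u),4,(0,0,255),1)
        print(n,k,chest(p,v).round(4))
    out.append(im)
cv2.imwrite('pics/crop1.png',np.hstack(out))
E
```

```text
[ 0.67079465 -0.07826871 -0.16009567] [ 0.1 -0.4  1.2 -0.6 -0.   0.5 -1.5 -0.7  0.4 -1.3  0.5  1.2 -2.  -1.8
 -1.6 -1.8]
top only [ 0.67005588 -0.07842776 -0.15445868]
top knob [[ 0.5324 -0.0762  0.187 ]]
top plate [[ 0.5421 -0.022   0.168 ]]
top staple [[ 0.636  -0.0929  0.158 ]]
scene knob [[ 0.5324 -0.0762  0.187 ]]
scene plate [[ 0.5421 -0.022   0.168 ]]
scene staple [[ 0.636  -0.0929  0.158 ]]
```

View pics/crop1.png

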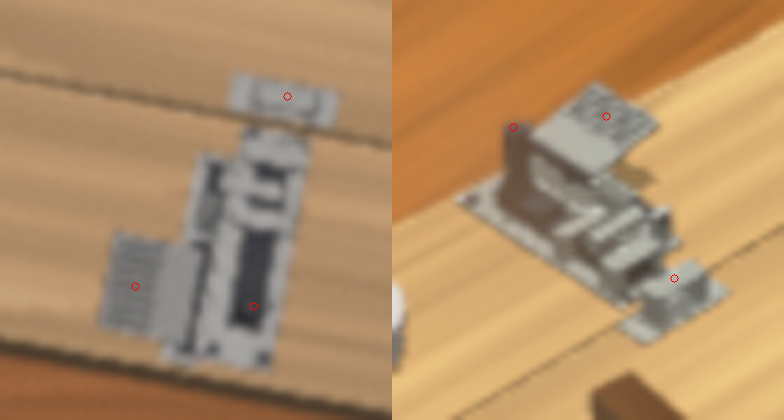

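Emit:
move_arm([
  [0, [0.015, 0.034, 0.006], -0.045],
  [0, [0.015, 0.034, 0.006], -0.045],
  [0, [0.015, 0.034, 0.006], -0.045],
  [0, [0.015, 0.034, 0.006], -0.045],
  [0, [0.015, 0.034, 0.006], -0.045],
  [0, [0.015, 0.034, 0.006], -0.045],
  [0, [0.015, 0.034, 0.006], -0.045],
  [0, [0.015, 0.034, 0.006], -0.045],
])

```text
clock: 1.0
tcp_pos: [0.3923, -0.3168, 0.2708]
ee_rot: [3.14, 0.11, -0.0]
wrist_force: [0.6, -0.0, -0.4]
grip_width: 0.0442
gripper_force: 0.0
```

Emit:
move_arm([
  [0, [0.015, 0.034, 0], -0.045],
  [0, [0.015, 0.034, 0], -0.045],
  [0, [0.015, 0.034, 0], -0.045],
  [0, [0.015, 0.034, 0], -0.045],
  [0, [0.015, 0.034, 0], -0.045],
  [0, [0.015, 0.034, 0], -0.045],
  [0, [0.015, 0.034, 0], -0.045],
  [0, [0.0, 0.0, 0], 0],
])

```text
clock: 1.8
tcp_pos: [0.4983, -0.0747, 0.2706]
ee_rot: [-3.118, 0.371, -0.001]
wrist_force: [0.2, -0.0, 0.3]
grip_width: 0.0434
gripper_force: 0.0
```

Emit:
move_arm([
  [0, [0.003, 0.008, -0.01], -0.018],
  [0, [0.003, 0.008, -0.01], -0.018],
  [0, [0.003, 0.008, -0.01], -0.018],
  [0, [0.002, 0.007, -0.01], -0.018],
  [0, [0, 0, -0.01], 0],
  [0, [0, 0, -0.01], 0],
  [0, [0, 0, -0.01], 0],
  [0, [0, 0, 0], 0],
])

```text
clock: 2.6
tcp_pos: [0.5071, -0.0499, 0.199]
ee_rot: [3.102, -0.494, -0.004]
wrist_force: [-0.4, 0.1, 1.0]
grip_width: 0.0434
gripper_force: 0.0
```

```bash
cat > look.py <<'E'
from h import *
import sys
p=np.load('p.npy');s=sensors.state();R=Ro.from_rotvec(s['ee_rot']).as_matrix();t=s['tcp_pos']
h=s['grip_width']/2+.0075
def inv(P): return chest((0,0,-p[2]),np.array(P)-[p[0],p[1],0])[0]
F=[t+R[:,1]*h,t-R[:,1]*h];print('clock',s['clock'],'force',s['wrist_force'].round(1))
for f in F: print('finger chest mm',(inv(f)*1000).round(1))
print('y-axis vs chest',np.degrees(np.arctan2(R[1,1],R[0,1])-p[2]).round(1),'z',R[:,2].round(3))
b=float(sys.argv[2])/1000
M=[(-.137+b,-.02,.187),(-.136,.035,.168)]
out=[]
for n,(x0,y0) in dict(top=(260,180),scene=(235,175)).items():
    im=cv2.resize(eyes.read_camera(n)[y0:y0+75,x0:x0+70,::-1],None,fx=5.6,fy=5.6,interpolation=cv2.INTER_CUBIC)
    for P,c in [(chest(p,v)[0],(0,0,255)) for v in M]+[(f,(0,255,0)) for f in F]:
        u=(proj(n,P)[0]+.5-[x0,y0])*5.6
        cv2.circle(im,tuple(int(i) for i in u),4,c,1)
    out.append(im)
cv2.imwrite(f'pics/{sys.argv[1]}.png',np.hstack(out))
E
python3 look.py c2 0
```

```text
clock 2.6 force [-0.4  0.1  1. ]
finger chest mm [-170.7  -27.   199. ]
finger chest mm [-161.6   30.8  199. ]
y-axis vs chest -98.9 z [-0.002  0.    -1.   ]
```

View pics/c2.png

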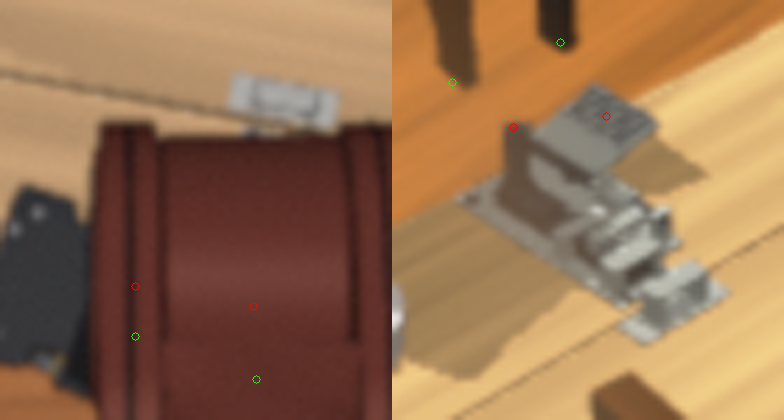

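The fingertips show in the scene crop at (463,85) and (557,48), close to the prediction of (453,82) and (560,42). The knob top at (517,128) also agrees. Next I align and go down behind the knob.

Emit:
move_arm([
  [0.1, [0.006, 0.0025, 0], 0],
  [0.1, [0.0065, 0.0025, 0], 0],
  [0.1, [0, 0, -0.005], 0],
  [0.1, [0, 0, -0.006], 0],
  [0.1, [0, 0, -0.006], 0],
  [0.1, [0, 0, -0.005], 0],
  [0.1, [0, 0, 0], 0],
  [0.1, [0, 0, 0], 0],
])

```text
clock: 3.5
tcp_pos: [0.5204, -0.0444, 0.1784]
ee_rot: [-3.103, 0.493, 0.0]
wrist_force: [-1.0, -0.4, 0.5]
grip_width: 0.048
gripper_force: 0.0
```

```bash
python3 look.py c3 0
```

```text
clock 3.5 force [-1.  -0.4  0.5]
finger chest mm [-158.8  -21.6  178.4]
finger chest mm [-149.    40.6  178.4]
y-axis vs chest -98.9 z [-0.  0. -1.]
```

View pics/c3.png

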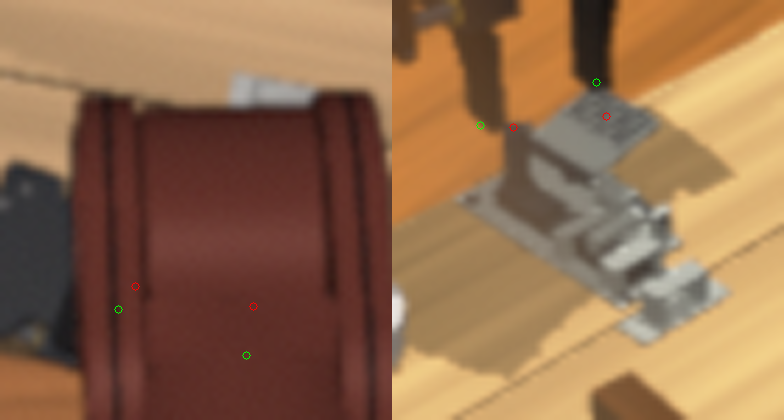

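The knob finger, at (485,128), stands just behind the knob at (517,128). The other finger hovers over the plate at (595,85). Now I press down.

Emit:
move_arm([
  [0.1, [0, 0, -0.003], 0],
  [0.1, [0, 0, -0.003], 0],
  [0.1, [0, 0, -0.003], 0],
  [0.1, [0, 0, -0.002], 0],
  [0.1, [0, 0, -0.002], 0],
  [0.1, [0, 0, -0.002], 0],
  [0.1, [0, 0, 0], 0],
  [0.1, [0, 0, 0], 0],
])

```text
clock: 4.4
tcp_pos: [0.5208, -0.044, 0.1638]
ee_rot: [-3.102, 0.492, -0.001]
wrist_force: [-0.2, 2.1, 4.5]
grip_width: 0.0478
gripper_force: 2.3
```

Emit:
move_arm([
  [0.1, [0, 0, -0.001], 0],
  [0.1, [0, 0, -0.001], 0],
  [0.1, [0, 0, -0.001], 0],
  [0.1, [0, 0, -0.001], 0],
  [0.1, [0, 0, -0.001], 0],
  [0.1, [0, 0, 0], 0],
  [0.1, [0, 0, 0], 0],
  [0.1, [0, 0, 0], 0],
])

```text
clock: 5.2
tcp_pos: [0.521, -0.0437, 0.1598]
ee_rot: [-3.102, 0.492, -0.002]
wrist_force: [-3.2, 3.6, 13.3]
grip_width: 0.0482
gripper_force: 6.6
```

The catch plate is on its stop: z is 0.160 and the force is 13 N. I push along the chest's +x.

Emit:
move_arm([
  [0.1, [0.002, -0.0003, 0], 0],
  [0.1, [0.002, -0.0003, 0], 0],
  [0.1, [0.002, -0.0003, 0], 0],
  [0.1, [0.002, -0.0003, 0], 0],
  [0.1, [0.002, -0.0003, 0], 0],
  [0.1, [0.002, -0.0004, 0], 0],
  [0.1, [0, 0, 0], 0],
  [0.1, [0, 0, 0], 0],
])

```text
clock: 6.0
tcp_pos: [0.5302, -0.0456, 0.1595]
ee_rot: [3.102, -0.492, -0.007]
wrist_force: [-17.2, 2.9, 22.1]
grip_width: 0.0479
gripper_force: 12.1
```

```bash
python3 look.py c4 8
```

```text
clock 6.0 force [-17.2   2.9  22.1]
finger chest mm [-148.8  -21.2  159.6]
finger chest mm [-139.2   40.9  159.5]
y-axis vs chest -98.8 z [-0.005  0.    -1.   ]
```

View pics/c4.png

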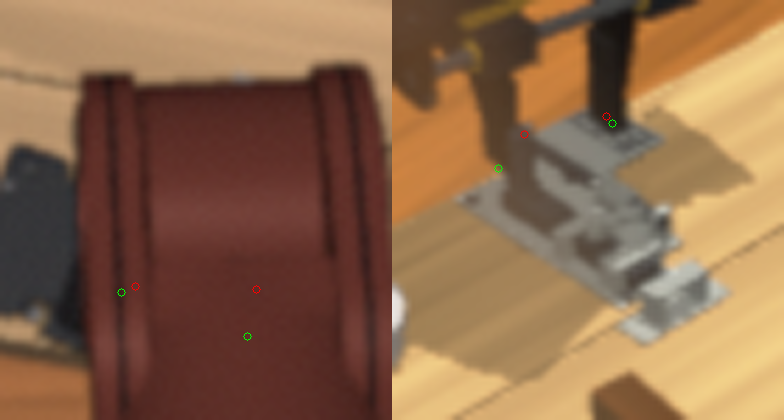

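The plate is level (down), with its finger at (612,120). The knob finger is against the knob near (522,140). I ease the downward force slightly and continue.

Emit:
move_arm([
  [0.1, [0.0, 0, 0.0005], 0],
  [0.1, [0.001, -0.0002, 0.0005], 0],
  [0.1, [0.001, -0.0002, 0], 0],
  [0.1, [0.001, -0.0001, 0], 0],
  [0.1, [0.001, -0.0002, 0], 0],
  [0.1, [0.001, -0.0001, 0], 0],
  [0.1, [0, 0, 0], 0],
  [0.1, [0, 0, 0], 0],
])

```text
clock: 6.9
tcp_pos: [0.5352, -0.0467, 0.1599]
ee_rot: [3.102, -0.492, -0.007]
wrist_force: [-14.6, 2.8, 16.2]
grip_width: 0.0476
gripper_force: 9.3
```

The force is steady and it moves one for one, so the bolt is sliding.

Emit:
move_arm([
  [0.1, [0.002, -0.0003, 0], 0],
  [0.1, [0.002, -0.0003, 0], 0],
  [0.1, [0.002, -0.0003, 0], 0],
  [0.1, [0.002, -0.0003, 0], 0],
  [0.1, [0.002, -0.0003, 0], 0],
  [0.1, [0.002, -0.0004, 0], 0],
  [0.1, [0.002, -0.0003, 0], 0],
  [0.1, [0, 0, 0], 0],
])

```text
clock: 7.7
tcp_pos: [0.5491, -0.049, 0.16]
ee_rot: [3.102, -0.492, -0.008]
wrist_force: [-15.6, 2.9, 18.1]
grip_width: 0.0482
gripper_force: 9.8
```

```bash
python3 look.py c5 20
```

```text
clock 7.7 force [-15.6   2.9  18.1]
finger chest mm [-129.7  -21.7  160. ]
finger chest mm [-120.    40.7  159.9]
y-axis vs chest -98.9 z [-0.005 -0.    -1.   ]
```

View pics/c5.png

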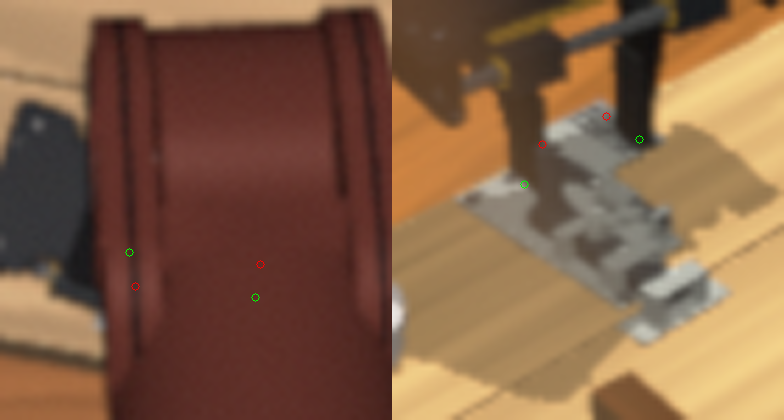

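The bolt is partway home, with the knob at about (550,145), and the plate finger is nearing the plate's far end. I finish by pivoting about the plate finger.

Emit:
move_arm([
  [0.1, [0.0008, -0.0001, 0], 0.022],
  [0.1, [0.0008, -0.0001, 0], 0.022],
  [0.1, [0.0008, -0.0001, 0], 0.022],
  [0.1, [0.0008, -0.0001, 0], 0.022],
  [0.1, [0.0008, -0.0001, 0], 0.022],
  [0.1, [0.0008, -0.0001, 0], 0.022],
  [0.1, [0, 0, 0], 0],
  [0.1, [0, 0, 0], 0],
])

```text
clock: 8.6
tcp_pos: [0.5523, -0.0504, 0.16]
ee_rot: [3.127, -0.292, -0.013]
wrist_force: [-23.9, 2.0, 23.4]
grip_width: 0.0476
gripper_force: 24.1
```

```bash
python3 look.py c6 30
```

```text
clock 8.6 force [-23.9   2.   23.4]
finger chest mm [-122.2  -22.7  160.1]
finger chest mm [-120.6   39.9  160. ]
y-axis vs chest -91.5 z [-0.008 -0.001 -1.   ]
```

View pics/c6.png

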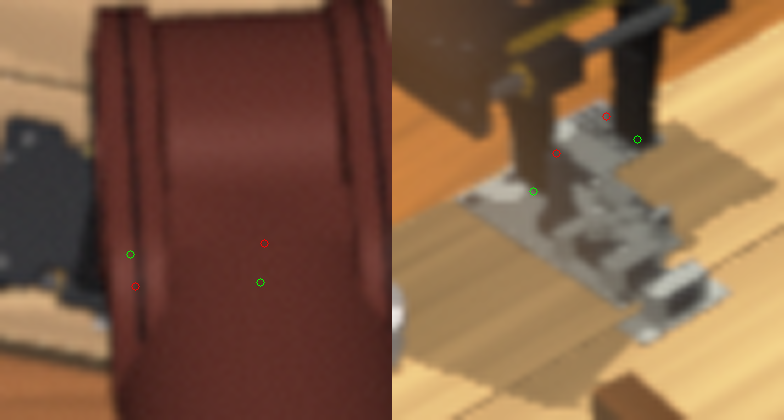

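The knob is at about (562,155), close to the home prediction of (556,153), and the force has risen. One more small push will show whether it is on the stop.

Emit:
move_arm([
  [0.1, [0.001, -0.0002, 0], 0.01],
  [0.1, [0.001, -0.0001, 0], 0.01],
  [0.1, [0.001, -0.0002, 0], 0.01],
  [0.1, [0, 0, 0], 0],
  [0.1, [0, 0, 0], 0],
  [0.1, [0, 0, 0], 0],
  [0.1, [0, 0, 0], 0],
  [0.1, [0, 0, 0], 0],
])

```text
clock: 9.5
tcp_pos: [0.5517, -0.0506, 0.1599]
ee_rot: [3.13, -0.246, -0.024]
wrist_force: [-42.1, 5.5, 37.6]
grip_width: 0.0483
gripper_force: 36.1
```

```bash
python3 look.py c7 30
```

```text
clock 9.5 force [-42.1   5.5  37.6]
finger chest mm [-121.9  -23.3  160. ]
finger chest mm [-122.1   40.   159.9]
y-axis vs chest -89.8 z [-0.016 -0.001 -1.   ]
```

The bolt is hard on its stop: the force rises with no motion, at the predicted position. I back off the knob, then lift.

Emit:
move_arm([
  [0.1, [-0.002, 0.0003, 0], 0],
  [0.1, [-0.002, 0.0003, 0], 0],
  [0.1, [-0.002, 0.0003, 0], 0],
  [0.1, [-0.002, 0.0003, 0], 0],
  [0.1, [-0.002, 0.0003, 0], 0],
  [0.1, [-0.002, 0.0003, 0], 0],
  [0.1, [0, 0, 0], 0],
  [0.1, [0, 0, 0], 0],
])

```text
clock: 10.4
tcp_pos: [0.5486, -0.0497, 0.1605]
ee_rot: [3.131, -0.242, 0.005]
wrist_force: [3.1, -1.3, 7.5]
grip_width: 0.0478
gripper_force: 3.1
```

Emit:
move_arm([
  [0.1, [0, 0, 0.003], 0],
  [0.1, [0, 0, 0.005], 0],
  [0.1, [0, 0, 0.008], 0],
  [0.1, [0, 0, 0.01], 0],
  [0.1, [0, 0, 0.015], 0],
  [0.1, [0, 0, 0.02], 0],
  [0.1, [0, 0, 0.02], 0],
  [0.1, [0, 0, 0.02], 0],
])

```text
clock: 11.2
tcp_pos: [0.5471, -0.0482, 0.2623]
ee_rot: [-3.132, 0.24, -0.0]
wrist_force: [0.1, 0.4, -0.4]
grip_width: 0.048
gripper_force: 0.0
```

Emit:
move_arm([
  [0.1, [-0.01, -0.03, 0.01], 0],
  [0.1, [-0.01, -0.03, 0], 0],
  [0.1, [-0.01, -0.03, 0], 0],
  [0.1, [-0.01, -0.03, 0], 0],
  [0.1, [-0.01, -0.03, 0], 0],
  [0.1, [-0.01, -0.03, 0], 0],
  [0.1, [0, -0.03, 0], 0],
  [0.1, [0, 0, 0], 0],
])

```text
clock: 12.0
tcp_pos: [0.4858, -0.263, 0.2711]
ee_rot: [3.13, -0.25, -0.001]
wrist_force: [-0.7, -0.3, 0.3]
grip_width: 0.0477
gripper_force: 0.0
```

```bash
python3 look.py c8 30
```

```text
clock 12.0 force [-0.7 -0.3  0.3]
finger chest mm [-153.1 -243.2  271.2]
finger chest mm [-153.2 -180.5  271.1]
y-axis vs chest -89.9 z [-0.    -0.001 -1.   ]
```

View pics/c8.png

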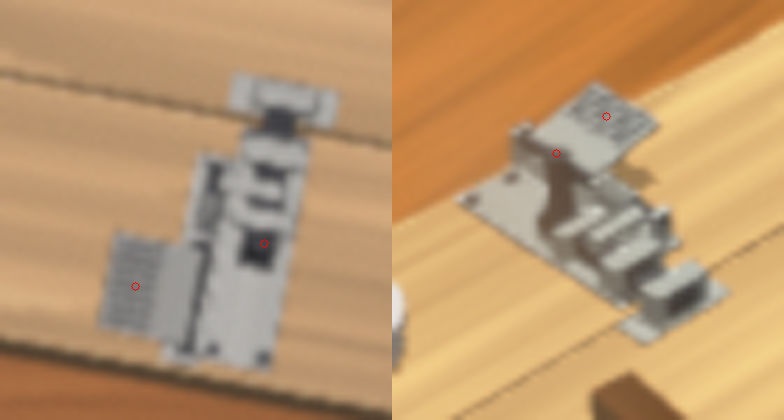

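The bolt's tip is in the staple at (280,120) and the knob is at its home mark. The plate has sprung back to its original rest outline, with corners (598,85) and (658,125).

```bash
python3 -c "
from workcell import job;print(job.finish_job())"
```

```text
the job is handed in; nothing more can be done
None
```

The bolt is fully home through the staple, and the catch, held down throughout the push, has sprung back to its rest position to lock it. The job was handed in at about 12 s with the arm clear, though I took no final picture of the tin, plane, mallet and square.

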